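# Lay the steel offcuts on the stock rail in order of thickness

## Task

Put the four steel offcuts (three square tubes and a flat strip) away on the stock rail in order of thickness: the thickest on the rest next to the tall stop, then thinner and thinner, so that the flat strip ends up on the rest next to the low stop. Lay each one flat, the same way up as it is now, squarely across the rail and centred on its own rubber rest.

Things in the scene. Friction and masses are not known exactly. Their poses are not given: they have to be found in the camera images.
- thick_tube: The thickest offcut: dark brown-grey steel square tube offcut, 40 x 40 mm across and 110 mm long, lying on one side. Origin: centre of its underside; own y along its length, z up, top face at z = 40 mm. Weighs about 0.2 kg.
- middle_tube: The second thickest and shortest offcut: dark brown-grey steel square tube offcut, 30 x 30 mm across and 90 mm long, lying on one side. Origin: centre of its underside; own y along its length, z up, top face at z = 30 mm. Weighs about 0.2 kg.
- thin_tube: The third thickest and longest offcut: dark brown-grey steel square tube offcut, 25 x 25 mm across and 130 mm long, lying on one side. Origin: centre of its underside; own y along its length, z up, top face at z = 25 mm. Weighs about 0.2 kg.
- flat_strip: The thinnest offcut: dark steel flat strip 18 mm wide, 115 mm long and 5 mm thick, lying flat. Origin: centre of its underside; own y along its length, z up. Weighs about 0.13 kg; grasp it with the fingertips across its 18 mm width.
- rest_a: black rubber rest 52 x 56 x 3 mm, at the right end (least y). Four alike are fixed in a row, 85 mm apart, on the stock rail: an aluminium bar 60 x 440 mm, 12 mm high, fixed to the bench. Origin: centre of its underside, 12 mm above the bench; own y along the row, x across the rail (an offcut's length must lie along it), z up. Its upper face, 15 mm above the bench, carries the offcut.
- rest_b: black rubber rest 52 x 56 x 3 mm, second from the right. Four alike are fixed in a row, 85 mm apart, on the stock rail: an aluminium bar 60 x 440 mm, 12 mm high, fixed to the bench. Origin: centre of its underside, 12 mm above the bench; own y along the row, x across the rail (an offcut's length must lie along it), z up. Its upper face, 15 mm above the bench, carries the offcut.
- rest_c: black rubber rest 52 x 56 x 3 mm, second from the left. Four alike are fixed in a row, 85 mm apart, on the stock rail: an aluminium bar 60 x 440 mm, 12 mm high, fixed to the bench. Origin: centre of its underside, 12 mm above the bench; own y along the row, x across the rail (an offcut's length must lie along it), z up. Its upper face, 15 mm above the bench, carries the offcut.
- rest_d: black rubber rest 52 x 56 x 3 mm, at the left end (greatest y). Four alike are fixed in a row, 85 mm apart, on the stock rail: an aluminium bar 60 x 440 mm, 12 mm high, fixed to the bench. Origin: centre of its underside, 12 mm above the bench; own y along the row, x across the rail (an offcut's length must lie along it), z up. Its upper face, 15 mm above the bench, carries the offcut.
- tall_stop: round steel post 52 mm tall, 18 mm thick with a 26 mm foot and a 22 mm head, standing on one end of the stock rail, in line with the rests and 70 mm beyond the centre of the end rest. It is at the left or the right end, changing from start to start. Origin: centre of its foot, 12 mm above the bench top.
- low_stop: flat round steel button 26 mm across and 6 mm high on the other end of the stock rail, 70 mm beyond the centre of that end rest. Origin: centre of its foot, 12 mm above the bench top.
Not all that is in view belongs to the job. What is shaped like the middle_tube but pink is not meant.

How it is judged:
At the end, for the whole second after the job is handed in: From the tall stop to the low stop the rests carry the 40, 30 and 25 mm tubes and the flat strip: each centre within 15 mm (horizontally) of its rest's centre, within 0.2 rad of square across the rail, flat within 0.1 rad, original way up, on the rubber, released and at rest (((horizontal distance between tall_stop and rest_d below 0.12 m and horizontal distance between low_stop and rest_a below 0.12 m and horizontal distance between thick_tube and rest_d below 0.015 m and angle between the y axis of thick_tube and the x axis of rest_d, either way round below 0.2 rad and z of thick_tube in the frame of rest_d between -0.003 and 0.008 m and angle between each of thick_tube, middle_tube, thin_tube, flat_strip's own z axis and vertical below 0.1 rad and horizontal distance between middle_tube and rest_c below 0.015 m and angle between the y axis of middle_tube and the x axis of rest_c, either way round below 0.2 rad and z of middle_tube in the frame of rest_c between -0.003 and 0.008 m and horizontal distance between thin_tube and rest_b below 0.015 m and angle between the y axis of thin_tube and the x axis of rest_b, either way round below 0.2 rad and z of thin_tube in the frame of rest_b between -0.003 and 0.008 m and horizontal distance between flat_strip and rest_a below 0.015 m and angle between the y axis of flat_strip and the x axis of rest_a, either way round below 0.2 rad and z of flat_strip in the frame of rest_a between -0.003 and 0.008 m) or (horizontal distance between tall_stop and rest_a below 0.12 m and horizontal distance between low_stop and rest_d below 0.12 m and horizontal distance between thick_tube and rest_a below 0.015 m and angle between the y axis of thick_tube and the x axis of rest_a, either way round below 0.2 rad and z of thick_tube in the frame of rest_a between -0.003 and 0.008 m and angle between each of thick_tube, middle_tube, thin_tube, flat_strip's own z axis and vertical below 0.1 rad and horizontal distance between middle_tube and rest_b below 0.015 m and angle between the y axis of middle_tube and the x axis of rest_b, either way round below 0.2 rad and z of middle_tube in the frame of rest_b between -0.003 and 0.008 m and horizontal distance between thin_tube and rest_c below 0.015 m and angle between the y axis of thin_tube and the x axis of rest_c, either way round below 0.2 rad and z of thin_tube in the frame of rest_c between -0.003 and 0.008 m and horizontal distance between flat_strip and rest_d below 0.015 m and angle between the y axis of flat_strip and the x axis of rest_d, either way round below 0.2 rad and z of flat_strip in the frame of rest_d between -0.003 and 0.008 m)) and linear speed of each of thick_tube, middle_tube, thin_tube, flat_strip below 0.02 m/s and angular speed of each of thick_tube, middle_tube, thin_tube, flat_strip below 0.2 rad/s and contact force between each of thick_tube, middle_tube, thin_tube, flat_strip and the fingers below 0.05 N); the robot touches nothing.
It also fails if it takes over 104 s, if anything falls off the work surface, if the arm or the gripper's body presses on something with over 40 N, if the wrist force passes 120 N, or if a joint passes its speed limit or range.

## Robot

A 6-joint arm with a two-finger parallel gripper is mounted at the origin on a cart in front of the work surface, level with it; the furniture and walls round the work are solid. World frame = base frame: x ahead of the robot, y to its left, z up, the work surface at z = 0. Lengths are in m, angles in rad, forces in N, time in s.
With the tool pointing down it reaches from about 0.25 to 0.775 m from the base axis. Payload 4 kg.
Tool frame: the origin (TCP) lies between the finger pads; the fingertips stand 11 mm ahead of it and the grasp point (between the pads) lies 8 mm behind it; x points along the fingers, y is the direction in which the jaws open and shut, and the axes are right-handed (so a half turn about x gives the same grasp; the last joint's range is limited). The gripper opens to 94 mm and grips with 3 to 60 N. Pads are 16 mm wide; open, the fingers measure 119 mm over their backs; the gripper's body (75 mm by 177 mm) begins 78 mm behind the grasp point.
Start: joints at [1.159, 0.087, 1.371, -0, 1.684, -0.103], TCP at [0.167, 0.524, 0.217] pointing down, gripper open.
Joint ranges: [-3.1, 3.1], [-0.76, 2.03], [0.27, 2.55], [-1.08, 4.22], [0.17, 2.65], [-2.57, 2.57]. Speed limits (rad/s): [2.79, 2.79, 3.14, 3.14, 3.14, 3.14].

## Interface

Orientations are given as a unit quaternion [w, x, y, z].
In Python, from bench import env gives the robot as it stands.
- The arm moves only by the tool apply_moves, never from a script. Its argument "commands" is text: rows parted by semicolons, each of 4 numbers parted by spaces: the shift along the tool's x, y, z in mm, then the turn about the tool's x in rad. In form: dx dy dz spin; .... A call has 1 to 10 rows; each row is the pose to reach, as a shift and turn from the pose commanded when the call began, along the tool's axes at that moment; what a row does not reach only later rows make up. A row lasts 1/8 s, in which the tool goes at most 62.5 mm and 10.7 degrees, less where a joint would pass 70% of its speed; a pose out of reach is approached as far as the arm can. A call with a gripper value outside its range is refused whole. "fingers" is the finger opening in mm, from 0 to 94, set as the call begins (left out, the last holds). The fingers move at their own pace and stop on an object; "newtons" is the grip in N (left out, the last holds). Time passes only in rows, so rows that repeat a pose let the fingers close. It gives the time, the measured TCP pose, the force and the opening at its end, in the units of the state.
- env.read_state(): the state, without advancing time (a new reading comes with each control period).
- env.snapshot(name): name is "side" or "top" or "wrist"; returns the picture (420x560x3 uint8, red, green, blue); there is no depth.
- env.calibration(name): a dict with "fx", "fy", "cx", "cy" (pixels), "k1" (the pictures are not rectified: a ray, as slopes to the right and down, at radius r is drawn at 1 + k1 r^2 times it, then the intrinsics apply), "origin" and "rotation" of the camera in the world. Camera axes: x right, y down, z forward; pixel columns grow to the right and rows downward; lengths in m; the calibration is good to about 2 mm. A picture is of the moment at which its call begins: read the wrist's pose just before it. calibration takes no time and is no camera call; for the wrist camera it gives the pose at the moment of the call.
- env.hand_in(): hands the job in, once; it reports no verdict.
The state is a dict: "time": time; "joint_pos": joint angles; "dq": joint speeds; "tau": joint torques, N m; "position": TCP position; "tcp_rot": TCP orientation; "force": force on the tool from outside, world axes, zero at the start; "wrist_torque": the same for the moment, N m; "finger_gap": opening from 0.0 (shut) to 1.0 (fully open).
Only numpy, scipy, OpenCV 4.12 (cv2) and the standard library are available. Lean on these libraries where they do the work, as an engineer would, in place of code of your own. Each camera call takes 0.05 s, during which the arm holds its last target.

## Working session

There is one attempt and no reset: what is moved stays moved. The work goes in short steps, Python scripts to look and compute and a tool call to move; the robot and the scene stay as the last step left them, time stands still between calls to the robot, and variables do not carry over. Pictures are saved under pics/ and viewed, and the job is handed in when it is done.

Besides the shell and the picture viewer there is one more tool, called after "Request:" as name(argument=value, ...) on one line, values as JSON. apply_moves: Moves the arm, as the interface text tells. Its arguments: {"type":"object","properties":{"commands":{"type":"string"},"fingers":{"type":"number"},"newtons":{"type":"number"}},"required":["commands"]}

```bash
ls; mkdir -p pics
python3 - <<'E'
from bench import env
import cv2, numpy as np
s=env.read_state(); print(s)
for n in ("top","side"):
    im=env.snapshot(n); cv2.imwrite(f"pics/{n}0.png",im[:,:,::-1]); print(n,env.calibration(n))
E
```

```text
pics
{'time': 0.0, 'joint_pos': array([ 1.15888948e+00,  8.79621633e-02,  1.37226719e+00, -1.69667371e-05,
        1.68354134e+00, -1.03089593e-01]), 'dq': array([ 6.93703620e-04,  4.73640869e-04, -1.50572126e-03, -3.15437341e-04,
        6.04292162e-04,  8.26486494e-05]), 'tau': array([ 3.10417263e-04, -3.40178990e+01, -3.02428257e+01,  7.17437896e-02,
        3.31114966e-02, -1.59710344e-04]), 'position': array([0.16696021, 0.52350668, 0.21529364]), 'tcp_rot': array([ 0.69850323,  0.10800446,  0.69888391, -0.10949682]), 'force': array([-0.50884472, -0.44309753, -0.07086162]), 'wrist_torque': array([-0.00302392, -0.01859457,  0.05157   ]), 'finger_gap': 1.0012140474938176}
top {'fx': 440.03383711070387, 'fy': 440.03383711070387, 'cx': 278.1041160771438, 'cy': 209.3110881308199, 'k1': -0.07537923628296163, 'origin': array([ 0.43073451, -0.02138527,  0.9536792 ]), 'rotation': array([ 0.04351343, -0.70205426,  0.7101733 , -0.02966969])}
side {'fx': 464.4179774476867, 'fy': 464.4179774476867, 'cx': 273.9739463623515, 'cy': 213.32199973146027, 'k1': -0.10541676921113889, 'origin': array([ 0.28946692, -0.93926738,  0.66629313]), 'rotation': array([-0.48247089,  0.86736419, -0.11078744,  0.05125754])}
```

View pics/top0.png

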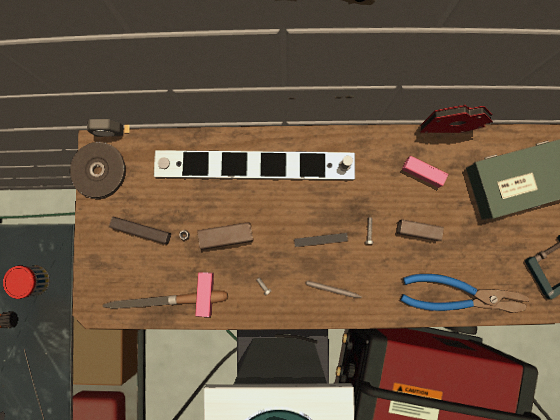

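View pics/side0.png

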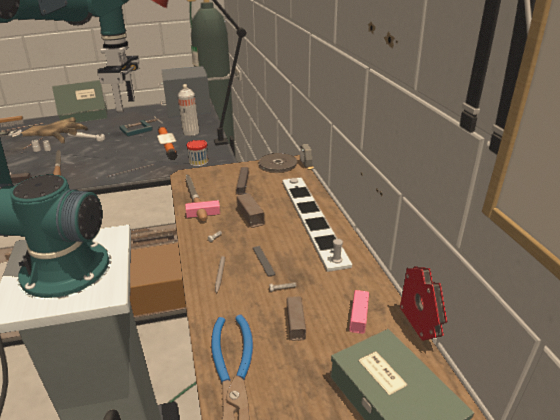

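```bash
cat > h.py <<'E'
import numpy as np, cv2
from scipy.spatial.transform import Rotation as R
from bench import env
def Rq(q): return R.from_quat([q[1],q[2],q[3],q[0]]).as_matrix()
def rays(cal,px):
    K=np.array([[cal['fx'],0,cal['cx']],[0,cal['fy'],cal['cy']],[0,0,1]])
    p=cv2.undistortPointsIter(np.array(px,float).reshape(-1,1,2),K,np.array([cal['k1'],0,0,0,0]),None,None,(3,50,1e-10)).reshape(-1,2)
    return np.c_[p,np.ones(len(p))]@Rq(cal['rotation']).T
def plane(cal,px,z):
    d=rays(cal,px); o=cal['origin']; return o+d*((z-o[2])/d[:,2])[:,None]
def proj(cal,P):
    c=(np.atleast_2d(P)-cal['origin'])@Rq(cal['rotation']); s=c[:,:2]/c[:,2:]; r2=(s**2).sum(1,keepdims=True)
    return s*(1+cal['k1']*r2)*cal['fx']+[cal['cx'],cal['cy']]
E
python3 - <<'E'
import cv2
im=cv2.imread('pics/top0.png')
a=cv2.resize(im[205:265,95:295],None,fx=4,fy=4,interpolation=cv2.INTER_CUBIC)
b=cv2.resize(im[205:265,280:480],None,fx=4,fy=4,interpolation=cv2.INTER_CUBIC)
cv2.imwrite('pics/crop1.png',cv2.vconcat([a,b]))
cv2.imwrite('pics/crop2.png',cv2.resize(im[140:190,145:365],None,fx=3.6,fy=3.6,interpolation=cv2.INTER_CUBIC))
E
```

```text
(no output)
```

View pics/crop1.png

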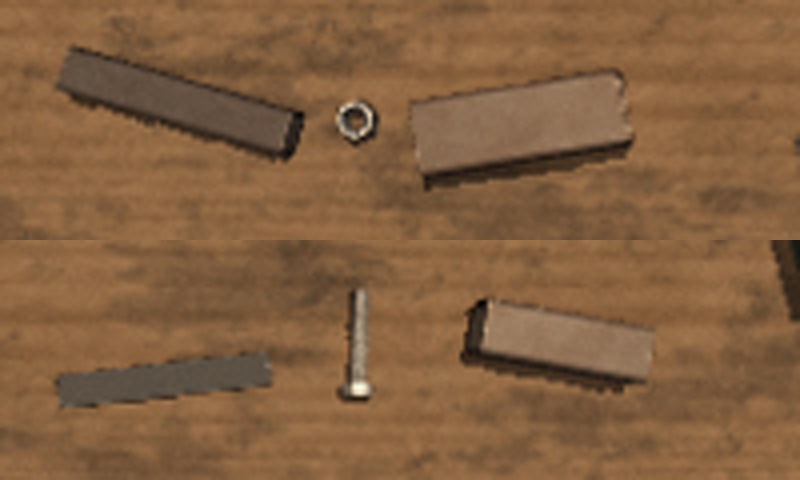

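View pics/crop2.png

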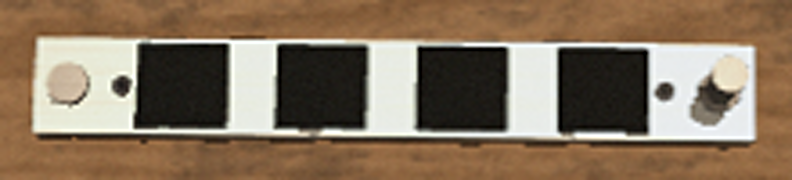

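The tall stop is at pixel (346,161), the right (least y) end, so it is next to rest_a. The low stop is at (164,163), next to rest_d.

Candidates:
- Thick tube at (225,236): the widest.
- Thin tube at (140,230): long and slim.
- Middle tube at (419,231): short, brown-grey.
- Flat strip at (321,240): no visible side.

The pink blocks at (426,171) and (204,294) are decoys. The crop confirms these choices. Next I'll compute positions.

Run:
```python
from h import *
cal=env.calibration('top')
def c1(p,o): return (np.array(p,float)+.5)/4-.5+o
C={'thick':(.04,c1([(412,103),(618,70),(632,140),(425,176)],(95,205))),
'thin':(.025,c1([(72,48),(291,109),(278,155),(59,90)],(95,205))),
'strip':(.005,c1([(57,138),(268,113),(272,142),(62,166)],(280,205))),
'middle':(.03,c1([(487,60),(653,88),(645,142),(483,115)],(280,205)))}
for n,(z,p) in C.items():
    P=plane(cal,p,z)[:,:2]; u=(P[1]-P[0]+P[2]-P[3])/2; w=(P[3]-P[0]+P[2]-P[1])/2
    a=np.arctan2(u[1],u[0]); print(n,P.mean(0).round(4),'len %.1f wid %.1f'%(np.linalg.norm(u)*1e3,np.linalg.norm(w)*1e3),'ang of length axis',a%np.pi)
# rests
im=cv2.imread('pics/top0.png'); g=im[140:190,145:365].max(2)
m=(g<60).astype(np.uint8); cs,_=cv2.findContours(m,cv2.RETR_EXTERNAL,cv2.CHAIN_APPROX_NONE)
for c in sorted(cs,key=lambda c:c[:,0,0].mean()):
    if cv2.contourArea(c)<300: continue
    M=cv2.moments(c); q=(M['m10']/M['m00']+145,M['m01']/M['m00']+140); r=cv2.minAreaRect(c)
    print('rest',q,r[1:],plane(cal,q,.015).round(4))
q=np.array([(37,38),(756,46),(756,140),(34,133)])/3.6+(145,140); print('rail',plane(cal,q,.012).round(4))
```

```text
thick [0.473  0.1072] len 109.4 wid 38.0 ang of length axis 1.7255142948034614
thin [0.4872 0.2967] len 125.6 wid 24.5 ang of length axis 1.289184349797254
strip [ 0.4629 -0.0945] len 114.0 wid 15.5 ang of length axis 1.6743228375517614
middle [ 0.4794 -0.3049] len 88.0 wid 29.0 ang of length axis 1.3914335523647507
rest (195.11527377521614, 163.16522574447646) ((22.0, 25.0), 90.0) [[0.632  0.1768 0.015 ]]
rest (233.6448472641826, 163.53071500503523) ((22.0, 24.0), 90.0) [[0.6298 0.0922 0.015 ]]
rest (272.7776705276705, 163.8957528957529) ((22.0, 24.0), 90.0) [[0.6276 0.007  0.015 ]]
rest (312.040650406504, 164.6819512195122) ((22.0, 24.0), 90.0) [[ 0.6247 -0.0781  0.015 ]]
rail [[ 0.6627  0.2668  0.012 ]
 [ 0.6506 -0.1725  0.012 ]
 [ 0.5929 -0.1707  0.012 ]
 [ 0.6035  0.2673  0.012 ]]
```

```bash
cat >> h.py <<'E'
def go(x,y,z,jaw):
    s=env.read_state(); M=Rq(s['tcp_rot']); d=M.T@(np.array([x,y,z])-s['position'])*1e3
    cur=np.arctan2(M[1,1],M[0,1]); t=(jaw-cur+np.pi/2)%np.pi-np.pi/2
    print('t %.2f'%s['time'],'pos',(s['position']*1e3).round(1),'jaw %.3f'%cur,'xaxis',M[:,0].round(4),'F',s['force'].round(1),'gap %.1f'%(s['finger_gap']*94),'j6 %.2f'%s['joint_pos'][5])
    print('shift',d.round(1),'spin %.3f'%-t,'or %.3f'%(-t+np.pi*np.sign(t)), '|d| %.0f'%np.linalg.norm(d))
E
python3 -c "
from h import *
go(.4872,.2967,.11,1.289-1.5708)"
```

```text
t 0.10 pos [167.  523.5 215.4] jaw 1.262 xaxis [-8.0e-04 -1.8e-03 -1.0e+00] F [ 0.2 -0.7 -1. ] gap 93.9 j6 -0.10
shift [ 105.6 -118.6  374. ] spin 1.544 or -1.598 |d| 406
```

Request:
apply_moves(commands="106 -119 374 1.544;106 -119 374 1.544;106 -119 374 1.544;106 -119 374 1.544;106 -119 374 1.544;106 -119 374 1.544;106 -119 374 1.544;106 -119 374 1.544;106 -119 374 1.544;106 -119 374 1.544", fingers=60, newtons=25)

```text
time: 1.35
position: [0.4871, 0.2967, 0.1098]
tcp_rot: [-0.425, -0.565, -0.425, 0.566]
force: [0.6, 0.7, -0.1]
finger_gap: 0.638
```

```bash
python3 -c "
from h import *
go(.4872,.2967,.0135,1.289-1.5708)
cal=env.calibration('wrist')
cv2.imwrite('pics/w1.png',env.snapshot('wrist')[:,:,::-1])
print(cal)"
```

```text
t 1.35 pos [487.1 296.7 109.8] jaw -0.282 xaxis [-1.2e-03 -5.0e-04 -1.0e+00] F [ 0.6  0.7 -0.1] gap 60.0 j6 0.73
shift [96.3  0.2 -0.1] spin 0.000 or -3.142 |d| 96
{'fx': 302.6685546972758, 'fy': 302.6685546972758, 'cx': 277.2416305698995, 'cy': 210.6556323636898, 'k1': 0.013830759831144861, 'origin': array([0.50916513, 0.37343121, 0.277793  ]), 'rotation': array([ 0.13577534,  0.98074924, -0.13891173, -0.01998775])}
```

View pics/w1.png

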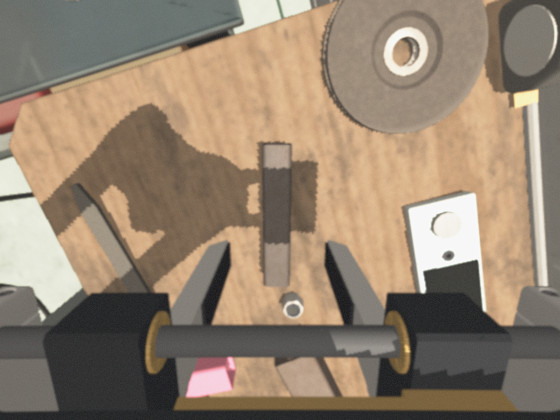

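The thin tube lies midway between the fingers and lines up with them, with ends at (277,145) and (277,285). I'll check its centre from this view.

```bash
python3 -c "
from h import *
P=plane(env.calibration('wrist'),[(278,144),(276,286)],.025)
print(P,P.mean(0),np.linalg.norm(P[0]-P[1]))"
```

```text
[[0.5052301  0.35925317 0.025     ]
 [0.46755081 0.23517245 0.025     ]] [0.48639045 0.29721281 0.025     ] 0.1296755750104489
```

Request:
apply_moves(commands="60 0 0 0;96 0 0 0;96 0 0 0")

```text
time: 1.78
position: [0.4867, 0.2969, 0.0133]
tcp_rot: [-0.425, -0.565, -0.425, 0.566]
force: [0.6, 0.6, 0.2]
finger_gap: 0.639
```

The two views agree within 1 mm. I'll close the gripper and lift.

Request:
apply_moves(commands="0 0 0 0;0 0 0 0;0 0 0 0;0 0 0 0;0 0 0 0;0 0 0 0;-50 0 0 0;-110 0 0 0;-110 0 0 0", fingers=0, newtons=30)

```text
time: 2.9
position: [0.4909, 0.2985, 0.1308]
tcp_rot: [0.426, 0.57, 0.424, -0.561]
force: [0.3, 0.7, -2.3]
finger_gap: 0.259
```

```bash
python3 -c "
from h import *
go(.6298,.0922,.09,1.542)"
```

```text
t 2.90 pos [490.9 298.5 130.8] jaw -0.282 xaxis [ 0.0117  0.0053 -0.9999] F [ 0.3  0.7 -2.3] gap 24.4 j6 0.73
shift [ 41.3 190.4 159.8] spin 1.317 or -1.824 |d| 252
```

Request:
apply_moves(commands="0 190 160 1.317;0 190 160 1.317;0 190 160 1.317;0 190 160 1.317;0 190 160 1.317;0 190 160 1.317;0 190 160 1.317;0 190 160 1.317;0 190 160 1.317;0 190 160 1.317")

```text
time: 4.15
position: [0.625, 0.0905, 0.1239]
tcp_rot: [0.009, -0.707, 0.009, 0.707]
force: [0.2, 0.0, -2.3]
finger_gap: 0.266
```

```bash
python3 -c "
from h import *
go(.6298,.0922,.06,1.542)
go(.6298,.0922,.029,1.542)
print(env.calibration('wrist'))
cv2.imwrite('pics/w2.png',env.snapshot('wrist')[:,:,::-1])"
```

```text
t 4.15 pos [625.   90.5 123.9] jaw -1.597 xaxis [-7.e-04 -1.e-04 -1.e+00] F [ 0.2  0.  -2.3] gap 25.0 j6 1.65
shift [63.9 -1.9 -4.8] spin 0.002 or -3.139 |d| 64
t 4.15 pos [625.   90.5 123.9] jaw -1.597 xaxis [-7.e-04 -1.e-04 -1.e+00] F [ 0.2  0.  -2.3] gap 25.0 j6 1.65
shift [94.9 -1.9 -4.8] spin 0.002 or -3.139 |d| 95
{'fx': 302.6685546972758, 'fy': 302.6685546972758, 'cx': 277.2416305698995, 'cy': 210.6556323636898, 'k1': 0.013830759831144861, 'origin': array([0.70415249, 0.08906634, 0.29191216]), 'rotation': array([-0.09584268, -0.69106263,  0.70957328,  0.09875412])}
```

View pics/w2.png

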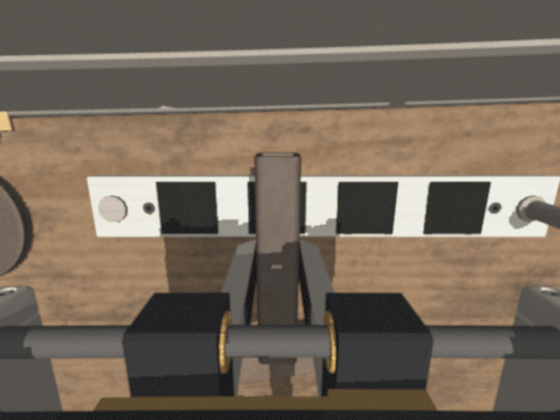

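The thin tube is held straight above rest_c. Rests d, b and a show at about (188,208), (367,208) and (458,208). I'll cross-check their positions.

```bash
python3 -c "
from h import *
c=env.calibration('wrist')
im=cv2.imread('pics/w2.png'); m=(im[180:237,100:520].max(2)<60).astype(np.uint8)
for k in cv2.findContours(m,cv2.RETR_EXTERNAL,cv2.CHAIN_APPROX_NONE)[0]:
    if cv2.contourArea(k)>300:
        x,y,w,h=cv2.boundingRect(k); q=(x+100+(w-1)/2,y+180+(h-1)/2); print(q,w,h,plane(c,q,.015).round(4))"
```

```text
(456.5, 207.5) 64 50 [[ 0.6244 -0.078   0.015 ]]
(366.5, 207.5) 60 50 [[0.6267 0.0067 0.015 ]]
(187.5, 207.5) 60 50 [[0.6312 0.1763 0.015 ]]
```

Request:
apply_moves(commands="50 -2 -4 0;85 -2 -4 0;94 -2 -4 0;94 -2 -4 0;94 -2 -4 0")

```text
time: 4.82
position: [0.6303, 0.0924, 0.0318]
tcp_rot: [-0.01, 0.708, -0.01, -0.706]
force: [-0.8, -0.5, -2.3]
finger_gap: 0.266
```

```bash
python3 -c "
from h import *
go(.6295,.092,.0285,1.542)"
```

```text
t 4.83 pos [630.3  92.4  31.8] jaw -1.599 xaxis [ 2.7e-03  2.0e-04 -1.0e+00] F [-0.8 -0.5 -2.3] gap 25.0 j6 1.66
shift [3.3 0.4 0.8] spin 0.001 or -3.141 |d| 3
```

Request:
apply_moves(commands="1 0 0 0;1 0 0 0;1 0 0 0")

```text
time: 5.2
position: [0.6296, 0.0923, 0.0298]
tcp_rot: [-0.01, 0.707, -0.01, -0.707]
force: [-0.6, 0.1, -1.1]
finger_gap: 0.264
```

Request:
apply_moves(commands="1 0 0 0;1 0 0 0")

```text
time: 5.45
position: [0.6296, 0.0923, 0.0296]
tcp_rot: [-0.01, 0.707, -0.01, -0.707]
force: [-1.5, 0.5, 4.3]
finger_gap: 0.263
```

Contact at +4 N. I'll release a little, then rise.

Request:
apply_moves(commands="0 0 0 0;0 0 0 0;0 0 0 0;0 0 0 0;0 0 0 0;-50 0 0 0;-100 0 0 0;-100 0 0 0;-100 0 0 0;-100 0 0 0", fingers=45)

```text
time: 6.7
position: [0.628, 0.0922, 0.1259]
tcp_rot: [0.01, -0.705, 0.01, 0.709]
force: [-0.3, 0.3, -0.3]
finger_gap: 0.476
```

```bash
python3 -c "
from h import *
go(.473,.1072,.12,1.7255-1.5708)
print(env.calibration('wrist')['origin'])
cv2.imwrite('pics/w3.png',env.snapshot('wrist')[:,:,::-1])"
```

```text
t 6.70 pos [628.   92.2 125.9] jaw -1.599 xaxis [-4.4e-03 -1.0e-04 -1.0e+00] F [-0.3  0.3 -0.3] gap 44.7 j6 1.66
shift [  6.6 -10.6 155.4] spin 1.388 or -1.754 |d| 156
[0.7077421  0.09071063 0.29363209]
```

View pics/w3.png

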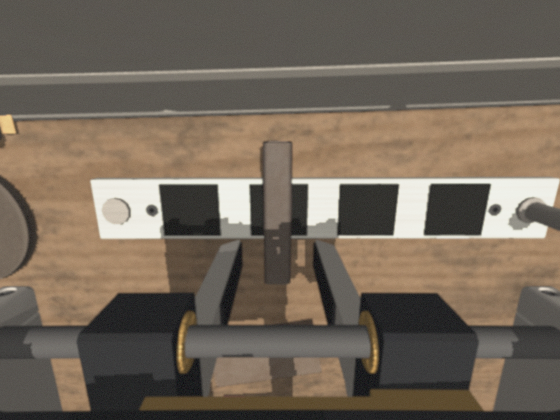

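Thin tube sits squarely on rest_c, with ends at (278,142) and (278,283). Next is the thick tube.

Request:
apply_moves(commands="0 -11 155 -1.754;0 -11 155 -1.754;0 -11 155 -1.754;0 -11 155 -1.754;0 -11 155 -1.754;0 -11 155 -1.754;0 -11 155 -1.754;0 -11 155 -1.754;0 -11 155 -1.754;0 -11 155 -1.754", fingers=75)

```text
time: 8.0
position: [0.4739, 0.1076, 0.127]
tcp_rot: [0.537, 0.458, 0.539, -0.46]
force: [0.5, 0.4, -0.0]
finger_gap: 0.797
```

Request:
apply_moves(commands="0 0 0 0;0 0 0 0")

```text
time: 8.25
position: [0.4743, 0.1076, 0.1278]
tcp_rot: [0.537, 0.46, 0.537, -0.46]
force: [0.1, -0.7, -0.8]
finger_gap: 0.796
```

```bash
python3 -c "
from h import *
go(.473,.1072,.018,1.7255-1.5708)
print(env.calibration('wrist'))
cv2.imwrite('pics/w4.png',env.snapshot('wrist')[:,:,::-1])"
```

```text
t 8.25 pos [474.3 107.6 127.8] jaw 0.154 xaxis [-0.0012 -0.     -1.    ] F [ 0.1 -0.7 -0.8] gap 74.9 j6 -0.05
shift [109.8  -1.3   0.2] spin -0.001 or 3.141 |d| 110
{'fx': 302.6685546972758, 'fy': 302.6685546972758, 'cx': 277.2416305698995, 'cy': 210.6556323636898, 'k1': 0.013830759831144861, 'origin': array([0.46230739, 0.18651195, 0.29582363]), 'rotation': array([0.13634807, 0.98766417, 0.07637986, 0.00973677])}
```

View pics/w4.png

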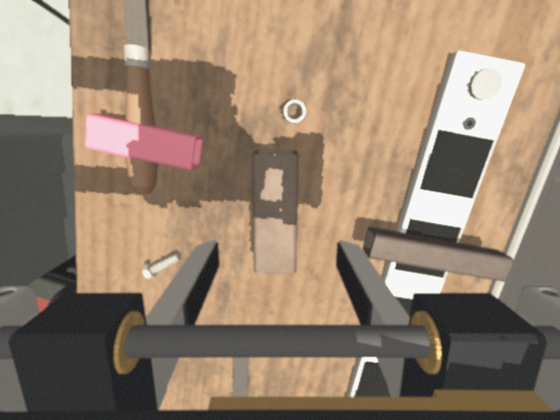

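The thick tube is centred between the fingers, with ends at (275,153) and (276,273) and clear space on both sides.

```bash
python3 -c "
from h import *
P=plane(env.calibration('wrist'),[(275.5,153),(275,273)],.04)
print(P.mean(0),np.linalg.norm(P[0]-P[1]))
go(*P.mean(0)[:2],.018,1.7255-1.5708)"
```

```text
[0.47215787 0.10985985 0.04      ] 0.11030427710413825
t 8.30 pos [474.4 107.6 128. ] jaw 0.154 xaxis [-0.001 -0.    -1.   ] F [-0.1  0.2 -0.1] gap 74.8 j6 -0.05
shift [110.   -1.8  -2.5] spin -0.000 or 3.141 |d| 110
```

Request:
apply_moves(commands="60 -2 -2 0;105 -2 -2 0;110 -2 -2 0;110 -2 -2 0")

```text
time: 8.8
position: [0.4732, 0.1094, 0.0195]
tcp_rot: [0.537, 0.46, 0.537, -0.46]
force: [1.0, -0.6, 0.0]
finger_gap: 0.796
```

Request:
apply_moves(commands="0 0 0 0;0 0 0 0;0 0 0 0;0 0 0 0;0 0 0 0;-50 0 0 0;-110 0 0 0;-110 0 0 0;-110 0 0 0;-110 0 0 0", fingers=0)

```text
time: 10.05
position: [0.4707, 0.1091, 0.1257]
tcp_rot: [0.536, 0.458, 0.538, -0.461]
force: [-0.3, -1.0, -1.0]
finger_gap: 0.424
```

```bash
python3 -c "
from h import *
go(.6248,-.078,.125,1.542)"
```

```text
t 10.05 pos [470.7 109.1 125.7] jaw 0.155 xaxis [-5.2e-03 -5.0e-04 -1.0e+00] F [-0.3 -1.  -1. ] gap 39.8 j6 -0.04
shift [  0.  123.3 208.7] spin -1.387 or 1.755 |d| 242
```

Request:
apply_moves(commands="-10 123 209 -1.387;-10 123 209 -1.387;-10 123 209 -1.387;-10 123 209 -1.387;-10 123 209 -1.387;-10 123 209 -1.387;-10 123 209 -1.387;-10 123 209 -1.387;-10 123 209 -1.387;-10 123 209 -1.387")

```text
time: 11.3
position: [0.6256, -0.078, 0.137]
tcp_rot: [0.706, 0.011, 0.708, -0.01]
force: [-0.3, -0.5, -2.0]
finger_gap: 0.423
```

Request:
apply_moves(commands="-10 0 0 0;0 0 0 0;0 0 0 0")

```text
time: 11.68
position: [0.6255, -0.078, 0.1372]
tcp_rot: [0.706, 0.01, 0.708, -0.01]
force: [-1.2, -0.2, -2.5]
finger_gap: 0.421
```

```bash
python3 -c "
from h import *
go(.6248,-.078,.0355,1.542)
cv2.imwrite('pics/w5.png',env.snapshot('wrist')[:,:,::-1])"
```

```text
t 11.68 pos [625.5 -78.  137.2] jaw 1.542 xaxis [-2.e-03  6.e-04 -1.e+00] F [-1.2 -0.2 -2.5] gap 39.6 j6 -1.76
shift [ 1.017e+02 -1.000e-01 -5.000e-01] spin -0.000 or 3.141 |d| 102
```

View pics/w5.png

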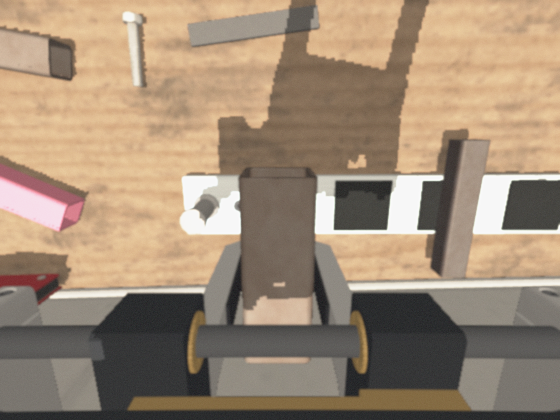

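The thick tube is held straight above rest_a, clear of the tall stop at (197,213). I'll lower it.

Request:
apply_moves(commands="50 0 0 0;90 0 0 0;100 0 0 0;100 0 0 0;100 0 0 0")

```text
time: 12.35
position: [0.628, -0.0785, 0.0411]
tcp_rot: [0.709, 0.01, 0.705, -0.01]
force: [1.4, -1.5, -2.1]
finger_gap: 0.423
```

Request:
apply_moves(commands="1 0 0 0;2 0 0 0")

```text
time: 12.6
position: [0.6269, -0.0783, 0.0377]
tcp_rot: [0.708, 0.01, 0.706, -0.01]
force: [0.7, -0.3, -1.3]
finger_gap: 0.423
```

Request:
apply_moves(commands="0 0 0 0;0 0 0 0")

```text
time: 12.85
position: [0.6262, -0.0782, 0.0365]
tcp_rot: [0.707, 0.01, 0.707, -0.01]
force: [-0.6, 0.1, -2.3]
finger_gap: 0.422
```

Request:
apply_moves(commands="1 0 -1 0;2 0 -1 0;2 0 -1 0;2 0 -1 0")

```text
time: 13.35
position: [0.6252, -0.0781, 0.0344]
tcp_rot: [0.707, 0.01, 0.707, -0.01]
force: [0.3, 0.4, -0.8]
finger_gap: 0.424
```

Request:
apply_moves(commands="0.5 0 0 0;0.5 0 0 0;0.5 0 0 0")

```text
time: 13.72
position: [0.6253, -0.0781, 0.034]
tcp_rot: [0.707, 0.01, 0.707, -0.01]
force: [0.4, 0.1, -2.3]
finger_gap: 0.425
```

Request:
apply_moves(commands="0.5 0 0 0;1 0 0 0;1 0 0 0")

```text
time: 14.1
position: [0.6253, -0.0781, 0.034]
tcp_rot: [0.707, 0.01, 0.707, -0.01]
force: [-3.0, 1.1, 5.8]
finger_gap: 0.423
```

Contact. I'll release and lift, with the opening limited so the finger stays clear of the tall stop.

Request:
apply_moves(commands="0 0 0 0;0 0 0 0;0 0 0 0;0 0 0 0;0 0 0 0;-50 0 0 0;-100 0 0 0;-100 0 0 0;-100 0 0 0;-100 0 0 0", fingers=60)

```text
time: 15.35
position: [0.624, -0.0779, 0.1305]
tcp_rot: [0.706, 0.011, 0.709, -0.01]
force: [-0.4, -0.5, 0.6]
finger_gap: 0.639
```

```bash
python3 -c "
from h import *
go(.4794,-.3049,.125,1.3914-1.5708)
cv2.imwrite('pics/w6.png',env.snapshot('wrist')[:,:,::-1])"
```

```text
t 15.35 pos [624.  -77.9 130.5] jaw 1.542 xaxis [-0.0042  0.001  -1.    ] F [-0.4 -0.5  0.6] gap 60.1 j6 -1.76
shift [   5.9 -231.1 -137.9] spin -1.420 or 1.721 |d| 269
```

View pics/w6.png

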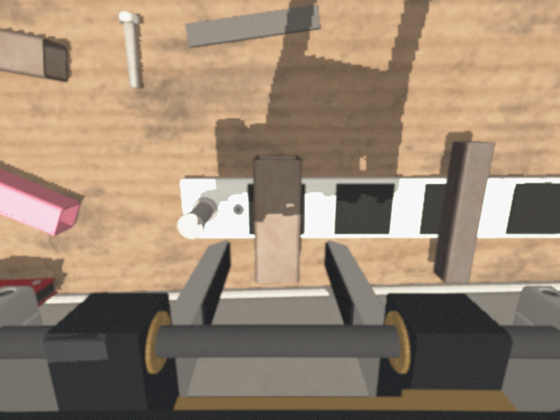

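Thick tube is down on rest_a, square, with ends at (277,157) and (277,283). Next is the middle tube.

Request:
apply_moves(commands="0 -231 -138 1.721;0 -231 -138 1.721;0 -231 -138 1.721;0 -231 -138 1.721;0 -231 -138 1.721;0 -231 -138 1.721;0 -231 -138 1.721;0 -231 -138 1.721;0 -231 -138 1.721;0 -231 -138 1.721", fingers=65)

```text
time: 16.65
position: [0.4801, -0.3047, 0.1315]
tcp_rot: [-0.453, -0.542, -0.454, 0.543]
force: [-0.7, -0.0, 0.5]
finger_gap: 0.692
```

Request:
apply_moves(commands="0 0 0 0;0 0 0 0;0 0 0 0")

```text
time: 17.02
position: [0.4806, -0.305, 0.1329]
tcp_rot: [0.453, 0.543, 0.454, -0.542]
force: [-0.1, 1.0, -0.2]
finger_gap: 0.69
```

```bash
python3 -c "
from h import *
go(.4794,-.3049,.0145,1.3914-1.5708)
cv2.imwrite('pics/w7.png',env.snapshot('wrist')[:,:,::-1])"
```

```text
t 17.02 pos [ 480.6 -305.   132.9] jaw -0.178 xaxis [ 0.e+00  1.e-04 -1.e+00] F [-0.1  1.  -0.2] gap 64.8 j6 -0.49
shift [ 1.184e+02 -1.200e+00  1.000e-01] spin 0.001 or -3.140 |d| 118
```

View pics/w7.png

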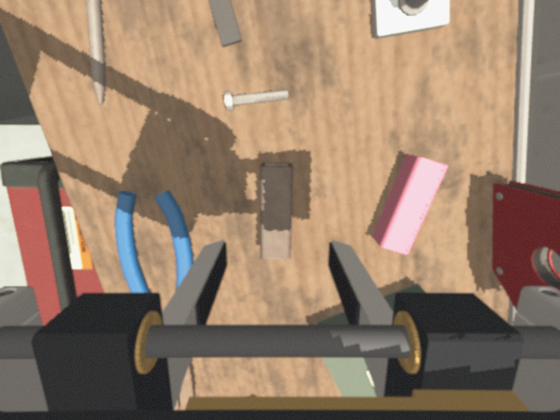

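The middle tube is centred, with ends at (277,163) and (276,259). The pliers and the pink block are well clear of the fingers.

```bash
python3 -c "
from h import *
P=plane(env.calibration('wrist'),[(277,163),(276,259)],.03)
print(P.mean(0),np.linalg.norm(P[0]-P[1]))
go(*P.mean(0)[:2],.0145,1.3914-1.5708)"
```

```text
[ 0.47978363 -0.30382525  0.03      ] 0.09298592084716455
t 17.07 pos [ 480.6 -305.1  133. ] jaw -0.178 xaxis [ 0.e+00  1.e-04 -1.e+00] F [-0.1 -0.1  0.4] gap 65.3 j6 -0.49
shift [118.5  -1.1  -1.1] spin 0.001 or -3.141 |d| 118
```

Request:
apply_moves(commands="60 -1 0 0;110 -1 0 0;118 -1 0 0;118 -1 0 0;118 -1 0 0")

```text
time: 17.7
position: [0.4812, -0.3061, 0.0176]
tcp_rot: [0.455, 0.543, 0.452, -0.542]
force: [0.7, 0.4, -0.0]
finger_gap: 0.691
```

Request:
apply_moves(commands="0 0 0 0;0 0 0 0;0 0 0 0;0 0 0 0;0 0 0 0;-50 0 0 0;-110 0 0 0;-120 0 0 0;-120 0 0 0;-120 0 0 0", fingers=0)

```text
time: 18.95
position: [0.4783, -0.3038, 0.1317]
tcp_rot: [-0.451, -0.542, -0.455, 0.543]
force: [0.5, 0.0, -2.3]
finger_gap: 0.319
```

```bash
python3 -c "
from h import *
go(.627,.0069,.135,1.542)"
```

```text
t 18.95 pos [ 478.3 -303.8  131.7] jaw -0.179 xaxis [-0.0044  0.0035 -1.    ] F [ 0.5  0.  -2.3] gap 29.9 j6 -0.49
shift [  -2.8   91.  -332.3] spin 1.421 or -1.721 |d| 345
```

Request:
apply_moves(commands="-10 90 -332 1.421;-10 90 -332 1.421;-10 90 -332 1.421;-10 90 -332 1.421;-10 90 -332 1.421;-10 90 -332 1.421;-10 90 -332 1.421;-10 90 -332 1.421;-10 90 -332 1.421;-10 90 -332 1.421")

```text
time: 20.2
position: [0.6266, 0.0057, 0.1433]
tcp_rot: [0.01, -0.706, 0.009, 0.708]
force: [0.4, -0.0, -2.0]
finger_gap: 0.318
```

Request:
apply_moves(commands="0 0 0 0;0 0 0 0;0 0 0 0")

```text
time: 20.58
position: [0.6273, 0.0056, 0.1451]
tcp_rot: [-0.01, 0.707, -0.01, -0.707]
force: [0.3, 0.0, -0.5]
finger_gap: 0.313
```

```bash
python3 -c "
from h import *
go(.627,.0069,.030,1.542)
cv2.imwrite('pics/w8.png',env.snapshot('wrist')[:,:,::-1])"
```

```text
t 20.57 pos [627.3   5.6 145.1] jaw -1.600 xaxis [ 3.e-04  1.e-04 -1.e+00] F [ 0.3  0.  -0.5] gap 29.5 j6 1.52
shift [115.1  -1.2   0.4] spin -0.000 or 3.141 |d| 115
```

View pics/w8.png

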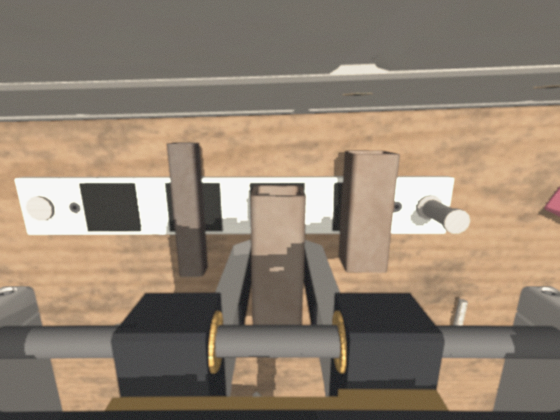

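The middle tube is above rest_b, between the thin and thick tubes. I'll lower it.

Request:
apply_moves(commands="55 -1 0 0;100 -1 0 0;111 -1 0 0;111 -1 0 0;111 -1 0 0;111 -1 0 0;111 -1 0 0")

```text
time: 21.5
position: [0.6281, 0.0067, 0.0351]
tcp_rot: [-0.01, 0.708, -0.01, -0.706]
force: [-1.5, -0.7, -1.7]
finger_gap: 0.315
```

Request:
apply_moves(commands="1 0 0 0;2 0 0 0;2 0 0 0")

```text
time: 21.88
position: [0.6271, 0.0068, 0.0317]
tcp_rot: [0.01, -0.707, 0.01, 0.707]
force: [-0.2, -1.3, -1.2]
finger_gap: 0.315
```

Request:
apply_moves(commands="0.5 0 0 0;1 0 0 0;1 0 0 0")

```text
time: 22.25
position: [0.6273, 0.0068, 0.0309]
tcp_rot: [0.01, -0.707, 0.01, 0.707]
force: [-1.1, 0.1, -1.6]
finger_gap: 0.32
```

Request:
apply_moves(commands="0.5 0 0 0;1 0 0 0;1 0 0 0")

```text
time: 22.62
position: [0.6274, 0.0068, 0.0301]
tcp_rot: [-0.01, 0.707, -0.01, -0.707]
force: [-0.9, 0.3, -1.4]
finger_gap: 0.316
```

Request:
apply_moves(commands="0.5 0 0 0;1 0 0 0;1 0 0 0")

```text
time: 23.0
position: [0.6274, 0.0068, 0.03]
tcp_rot: [-0.01, 0.707, -0.01, -0.707]
force: [-2.6, -0.4, 5.1]
finger_gap: 0.315
```

Request:
apply_moves(commands="0 0 0 0;0 0 0 0;0 0 0 0;0 0 0 0;-50 0 0 0;-110 0 0 0;-110 0 0 0;-110 0 0 0;-110 0 0 0;-110 0 0 0", fingers=48)

```text
time: 24.25
position: [0.6264, 0.0068, 0.1369]
tcp_rot: [0.01, -0.706, 0.01, 0.708]
force: [0.2, 0.1, 0.5]
finger_gap: 0.514
```

```bash
python3 -c "
from h import *
go(.4629,-.0945,.11,1.6743-1.5708)
cv2.imwrite('pics/w9.png',env.snapshot('wrist')[:,:,::-1])"
```

```text
t 24.25 pos [626.4   6.8 136.9] jaw -1.600 xaxis [-3.6e-03  4.0e-04 -1.0e+00] F [0.2 0.1 0.5] gap 48.3 j6 1.52
shift [ 27.4 106.1 160.4] spin 1.438 or -1.704 |d| 194
```

View pics/w9.png

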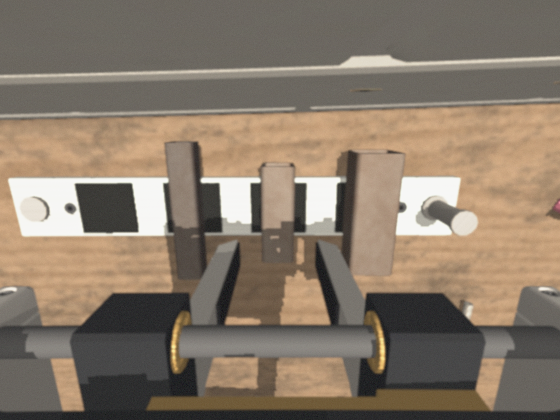

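Middle tube is on rest_b, square, with ends at (278,163) and (278,264). Next is the strip.

Request:
apply_moves(commands="0 106 160 -1.704;0 106 160 -1.704;0 106 160 -1.704;0 106 160 -1.704;27 106 160 -1.704;27 106 160 -1.704;27 106 160 -1.704;27 106 160 -1.704;27 106 160 -1.704;27 106 160 -1.704", fingers=50)

```text
time: 25.55
position: [0.4641, -0.0944, 0.1115]
tcp_rot: [0.525, 0.474, 0.525, -0.474]
force: [-0.5, -0.5, -0.1]
finger_gap: 0.53
```

Request:
apply_moves(commands="0 0 0 0;0 0 0 0;0 0 0 0")

```text
time: 25.92
position: [0.4643, -0.0945, 0.1119]
tcp_rot: [0.525, 0.474, 0.525, -0.474]
force: [0.1, -0.4, -0.2]
finger_gap: 0.533
```

```bash
python3 -c "
from h import *
go(.4629,-.0945,.013,1.6743-1.5708)
cv2.imwrite('pics/w10.png',env.snapshot('wrist')[:,:,::-1])"
```

```text
t 25.93 pos [464.3 -94.5 111.9] jaw 0.103 xaxis [ 0.e+00  1.e-04 -1.e+00] F [ 0.1 -0.4 -0.2] gap 50.1 j6 -0.42
shift [98.9 -1.4 -0.1] spin -0.000 or 3.141 |d| 99
```

View pics/w10.png

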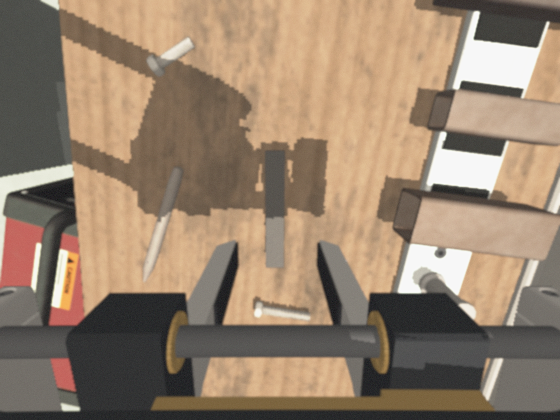

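```bash
python3 -c "
from h import *
P=plane(env.calibration('wrist'),[(275,150),(275,267)],.005)
print(P.mean(0),np.linalg.norm(P[0]-P[1]))
go(*P.mean(0)[:2],.0135,1.6743-1.5708)"
```

```text
[ 0.4619667  -0.09332712  0.005     ] 0.11455025114608772
t 25.98 pos [464.3 -94.5 112. ] jaw 0.103 xaxis [ 1.e-04  1.e-04 -1.e+00] F [ 0.4  0.7 -0.5] gap 50.1 j6 -0.42
shift [98.5 -2.3 -1.4] spin -0.000 or 3.142 |d| 99
```

Request:
apply_moves(commands="55 -1 2 0;90 -1 2 0;95 -1 2 0;95 -1 2 0;95 -1 2 0;95 -1 2 0;95 -1 2 0")

```text
time: 26.85
position: [0.4641, -0.0968, 0.0179]
tcp_rot: [0.526, 0.474, 0.525, -0.473]
force: [0.7, 0.2, 0.4]
finger_gap: 0.533
```

Request:
apply_moves(commands="3 -2 -3 0;5 -2 -3 0;5 -2 -3 0;5 -2 -3 0")

```text
time: 27.35
position: [0.4612, -0.0938, 0.0119]
tcp_rot: [0.525, 0.473, 0.525, -0.473]
force: [-0.4, 0.1, -0.5]
finger_gap: 0.532
```

Request:
apply_moves(commands="0 0 0 0;0 0 0 0;0 0 0 0;0 0 0 0;0 0 0 0;0 0 0 0", fingers=0)

```text
time: 28.1
position: [0.4613, -0.0938, 0.012]
tcp_rot: [0.525, 0.473, 0.525, -0.473]
force: [0.8, 0.6, -0.1]
finger_gap: 0.185
```

Request:
apply_moves(commands="-30 0 0 0;-80 0 0 0;-120 0 0 0;-120 0 0 0;-120 0 0 0;-120 0 0 0")

```text
time: 28.85
position: [0.4598, -0.0933, 0.1295]
tcp_rot: [0.524, 0.473, 0.527, -0.474]
force: [-0.1, -0.6, -1.2]
finger_gap: 0.186
```

```bash
python3 -c "
from h import *
go(.6316,.1765,.135,1.542)
cv2.imwrite('pics/w11.png',env.snapshot('wrist')[:,:,::-1])"
```

```text
t 28.85 pos [459.8 -93.3 129.5] jaw 0.104 xaxis [-0.0044  0.0016 -1.    ] F [-0.1 -0.6 -1.2] gap 17.5 j6 -0.43
shift [  -5.9  198.9 -250.6] spin -1.438 or 1.704 |d| 320
```

View pics/w11.png

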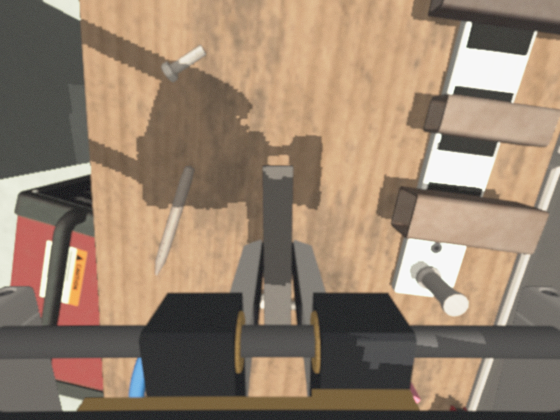

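The strip is held level between the fingers, along (277,168)–(277,300). I'll carry it to rest_d.

Request:
apply_moves(commands="-10 199 -250 -1.438;-10 199 -250 -1.438;-10 199 -250 -1.438;-10 199 -250 -1.438;-10 199 -250 -1.438;-10 199 -250 -1.438;-10 199 -250 -1.438;-10 199 -250 -1.438;-10 199 -250 -1.438;-10 199 -250 -1.438")

```text
time: 30.15
position: [0.6328, 0.1753, 0.141]
tcp_rot: [0.706, 0.011, 0.708, -0.011]
force: [0.3, -0.4, -0.6]
finger_gap: 0.18
```

Request:
apply_moves(commands="0 0 0 0;0 0 0 0;0 0 0 0")

```text
time: 30.52
position: [0.6332, 0.1755, 0.1421]
tcp_rot: [0.707, 0.01, 0.707, -0.01]
force: [-0.5, 0.5, -1.2]
finger_gap: 0.185
```

```bash
python3 -c "
from h import *
go(.6316,.1765,.029,1.542)
cv2.imwrite('pics/w12.png',env.snapshot('wrist')[:,:,::-1])"
```

```text
t 30.52 pos [633.2 175.5 142.1] jaw 1.542 xaxis [ 2.e-04  1.e-04 -1.e+00] F [-0.5  0.5 -1.2] gap 17.4 j6 -1.36
shift [113.1   1.   -1.7] spin -0.000 or 3.141 |d| 113
```

View pics/w12.png

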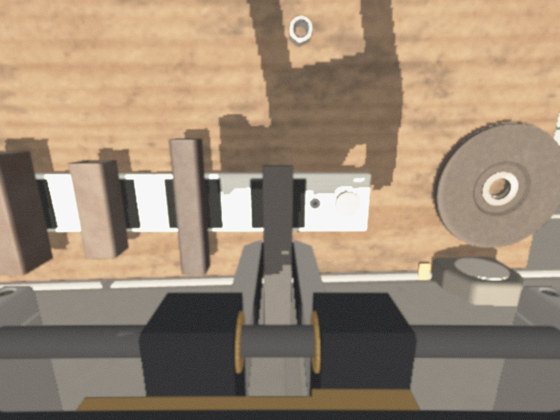

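The strip is above rest_d and square. I'll lower it.

Request:
apply_moves(commands="50 1 -2 0;95 1 -2 0;110 1 -2 0;110 1 -2 0;110 1 -2 0;110 1 -2 0;110 1 -2 0")

```text
time: 31.45
position: [0.6321, 0.1767, 0.0336]
tcp_rot: [0.708, 0.01, 0.706, -0.01]
force: [-0.6, 0.3, -1.3]
finger_gap: 0.185
```

Request:
apply_moves(commands="1 0 0 0;2 0 0 0;2 0 0 0")

```text
time: 31.82
position: [0.631, 0.1765, 0.0297]
tcp_rot: [0.707, 0.01, 0.707, -0.01]
force: [0.2, 0.6, -1.4]
finger_gap: 0.184
```

Request:
apply_moves(commands="1 0 0 0;2 0 0 0;2 0 0 0;2 0 0 0")

```text
time: 32.33
position: [0.6312, 0.1766, 0.028]
tcp_rot: [0.707, 0.01, 0.707, -0.01]
force: [-1.1, 0.1, -0.8]
finger_gap: 0.184
```

Request:
apply_moves(commands="0.5 0 0 0;1 0 0 0;1 0 0 0")

```text
time: 32.7
position: [0.6312, 0.1765, 0.027]
tcp_rot: [0.707, 0.01, 0.707, -0.01]
force: [-0.4, 0.0, -1.2]
finger_gap: 0.184
```

Request:
apply_moves(commands="0.5 0 0 0;0.5 0 0 0;0.5 0 0 0")

```text
time: 33.08
position: [0.6313, 0.1766, 0.027]
tcp_rot: [0.707, 0.01, 0.707, -0.01]
force: [-1.7, -0.6, 2.2]
finger_gap: 0.184
```

Request:
apply_moves(commands="0 0 0 0;0 0 0 0;0 0 0 0;0 0 0 0;-40 0 0 0;-100 0 0 0;-150 0 0 0;-150 0 0 0;-150 0 0 0;-150 0 0 0", fingers=40)

```text
time: 34.33
position: [0.63, 0.1763, 0.1735]
tcp_rot: [0.705, 0.01, 0.709, -0.011]
force: [-0.2, -0.1, 0.0]
finger_gap: 0.427
```

```bash
python3 -c "
from h import *
go(.4,.25,.2,1.542)
cv2.imwrite('pics/w13.png',env.snapshot('wrist')[:,:,::-1])"
```

```text
t 34.33 pos [630.  176.3 173.5] jaw 1.542 xaxis [-4.8e-03 -9.0e-04 -1.0e+00] F [-0.2 -0.1  0. ] gap 40.2 j6 -1.36
shift [ -25.4   67.  -232.2] spin -0.000 or 3.141 |d| 243
```

View pics/w13.png

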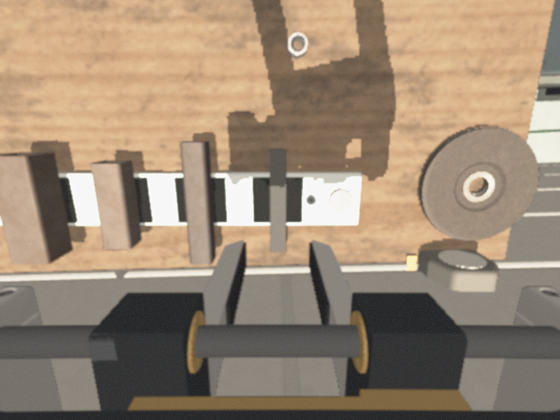

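All four are in place. I'll move the arm out of the top view and check the final positions.

Request:
apply_moves(commands="-40 150 -200 0;-40 200 -230 0;-40 250 -270 0;-40 250 -270 0;-40 250 -270 0;-40 250 -270 0;-40 250 -270 0;-40 250 -270 0;-40 250 -270 0;-40 250 -270 0")

```text
time: 35.62
position: [0.3695, 0.4332, 0.2161]
tcp_rot: [0.707, 0.011, 0.707, -0.011]
force: [-0.2, 0.3, 0.1]
finger_gap: 0.424
```

```bash
python3 -c "
from h import *
im=env.snapshot('top')[:,:,::-1]; cv2.imwrite('pics/t2.png',im); print(env.read_state()['position'])
cv2.imwrite('pics/t2c.png',cv2.resize(im[120:200,145:365],None,fx=3.6,fy=3.6,interpolation=cv2.INTER_CUBIC))"
```

```text
[0.36941971 0.43335948 0.2162412 ]
```

View pics/t2c.png

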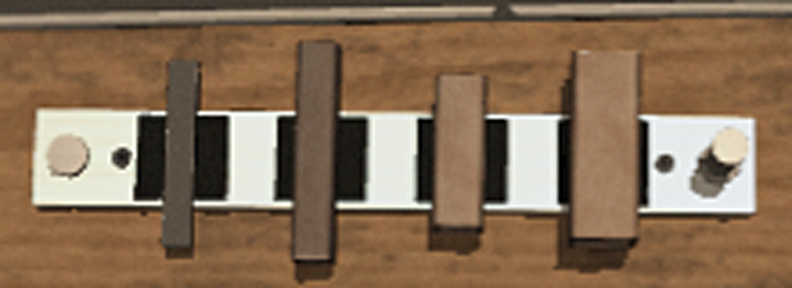

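```bash
python3 -c "
from h import *
c=env.calibration('top')
T={'strip':(.020,[(184,60),(179,246)],(.6316,.1765)),'thin':(.04,[(320,41),(314,260)],(.6294,.0918)),'middle':(.045,[(462,75),(457,227)],(.627,.0069)),'thick':(.055,[(606,52),(603,240)],(.6246,-.078))}
for n,(z,p,r) in T.items():
    P=plane(c,(np.array(p)+.5)/3.6-.5+(145,120),z)[:,:2]; d=P[0]-P[1]
    print(n,((P.mean(0)-r)*1e3).round(1),'mm off; len',np.linalg.norm(d).round(3),'ang err',round(np.arctan2(d[1],d[0])+.0286,3))"
```

```text
strip [ 2.1 -0.6] mm off; len 0.114 ang err 0.014
thin [ 0.2 -0.5] mm off; len 0.131 ang err 0.004
middle [-0.4  0.2] mm off; len 0.09 ang err -0.013
thick [1.7 1.1] mm off; len 0.111 ang err -0.007
```

All four are within about 2 mm and 0.015 rad, so I'm handing in.

```bash
python3 -c "
from bench import env
print(env.hand_in(), env.read_state()['time'])"
```

```text
the job is handed in; nothing more can be done
the job is handed in; nothing more can be done
```

All four offcuts are on the rail in the right order, and I handed the job in at about 36 s of the 104 s allowed. The tall stop was at the right end. From it, the thick tube is on rest_a, the middle tube on rest_b, the thin tube on rest_c and the flat strip on rest_d.

In the last overhead picture each offcut was within about 2 mm of its rest's centre and within 0.015 rad of square. All were released and lying flat, with the arm withdrawn clear. The overhead and wrist cameras agreed within about 3 mm throughout, and none of my checks failed. The hand-in reports no verdict.

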